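Set out the inlet-service station

ROBOT

A 7-joint arm with a two-finger parallel gripper is mounted at the origin on the work surface; the furniture and walls round the work are solid. World frame = base frame: x ahead of the robot, y to its left, z up, the work surface at z = 0. Lengths are in m, angles in rad, forces in N, time in s.
With the tool pointing down it reaches from about 0.425 to 1.025 m from the base axis. Payload 3.6 kg.
Tool frame: the origin (TCP) lies midway between the tips of the shut fingers; the grasp point (between the pads) lies 19 mm behind it (env.tcp_to_grasp is the distance from the TCP to the grasp point, in m); z points along the fingers, y is the line along which they close (so a half turn about z gives the same grasp; the last joint's range is limited). The gripper opens to 85 mm and grips with 20 to 120 N. Pads are 22 mm wide; open, the fingers measure 114 mm over their backs; the gripper's body (76 mm by 85 mm) begins 54 mm behind the grasp point. The pads swing forward as they close: fully open they stand 13 mm farther back than shut.
Start: joints at [1.131, 0.591, 0.048, 1.609, -0.033, 0.943, -0.034], TCP at [0.246, -0.682, 0.231] pointing down, gripper open.
Joint ranges: [-2.69, 2.69], [-0.47, 2.24], [-1.27, 1.36], [0.19, 2.51], [-1.53, 4.68], [0.08, 2.07], [-3.09, 3.09]. Speed limits (rad/s): [2.57, 2.57, 3.14, 3.14, 3.14, 3.14, 3.14].

INTERFACE

Orientations are given as a rotation vector (axis times angle).
In Python, from station import env gives the robot as it stands. The module is installed in compiled form; this text tells all that it offers.
- The arm moves only by the shell command python3 -m crank 'ROWS'. ROWS is a JSON object of lists of equal length, an entry for each row: "offset": the shift along the tool's x, y, z in cm, a list of three; "turn": the turn, a rotation vector about the tool's x, y, z in rad, a list of three; "jaw": the opening, from 0 (shut) to 1 (fully open). A call has 1 to 10 rows; each row shifts and turns the commanded pose from where the row before left it, along the tool's axes as they then stand; what a row does not reach is not made up. A row lasts 1/10 s, in which the tool goes at most 50 mm and 8.59 degrees, less where a joint would pass 70% of its speed; a pose out of reach is approached as far as the arm can. A call with a gripper value outside its range is refused whole. The fingers move at their own pace and stop on an object; the grip force is fixed at half the most. Time passes only in rows, so rows that do not move let the fingers close. It gives the time, the measured TCP pose, the force, the opening and the grip force at its end, in the units of the state.
- env.get_obs(): the state, without advancing time (a new reading comes with each control period).
- env.read_camera(name): name is "scene" or "top" or "wrist"; returns a dict with "color" (420x560x3 uint8, blue, green, red), "depth" (420x560 float32, m along the optical axis (not along the pixel's ray), 0 where there is no reading), "intrinsics" (3x3 intrinsics, pixels), "k1" (the pictures are not rectified: a ray, as slopes to the right and down, at radius r is drawn at 1 + k1 r^2 times it, then the intrinsics apply), "origin" and "attitude" of the camera in the world. Camera axes: x right, y down, z forward; pixel columns grow to the right and rows downward; lengths in m; the calibration is good to about 2 mm. A picture is of the moment at which its call begins.
- env.close_job(): hands the job in; it is judged then, once.
Trained networks look in the newest picture that a camera, given by its name, has taken for a name from the list of things; names that differ only in an ending like _2 or _b are one class to them, and where a whole thing is asked for, a point or a joint stands for the part that bears it (a point fixed in the world has none). Each returns a list of dicts, best first, with "confidence" (0 to 1); they miss things now and then, are a little off and sometimes report something else, mostly with a low value. They report only what shows in the picture. A call takes as long as a camera call. They do not tell look-alikes from the thing itself.
- env.look_for(camera, query): "centre" ([x, y, z] in m, in world coordinates, good to about 4 mm: the middle of the surface that is visible of it).
The state is a dict: "time_s": time; "qpos": joint angles; "dq": joint speeds; "joint_torque": joint torques, N m; "position": TCP position; "ee_rot": TCP orientation; "ft_force": force on the tool from outside, world axes, zero at the start; "ft_torque": the same for the moment, N m; "grip_width": finger opening in m; "grasp_force": force on a finger pad.
Only numpy, scipy, OpenCV 4.12 (cv2) and the standard library are available. Lean on these libraries where they do the work, as an engineer would, in place of code of your own. Each camera call takes 0.05 s, during which the arm holds its last target. There are 200 camera calls.

TASK

Set out the bench for servicing the chromatograph's inlet. Build the parts stand: lower the drilled deck with the two upright blocks over the four posts until it lies on the base, blocks upward, set the small tin in the middle of it between the blocks, lower the plain drilled deck over the same posts until it lies on the blocks, and set the large tin in the middle on top of it. Stand the small bottle upright in the middle of whichever of the two cork coasters is farther to the left (as seen from the robot).

Things in the scene. Friction and masses are not known exactly. Their poses are not given: they have to be found in the camera images.
- stand: Fixed stand: dark base plate 54 x 118 x 14 mm with four upright steel posts, 8 mm thick, at x = +-21, y = +-48 mm; the posts reach 86 mm above the bench, the top 12 mm taper to a 3.6 mm tip. Origin: centre of the underside, on the bench; y along its long side, z up.
- lower_deck: Lower deck: loose aluminium plate 60 x 120 x 12 mm, 0.15 kg, four 14 mm through holes at x = +-21, y = +-48 mm; on it two upright grey blocks (20 mm in x, 12 in y, 34 tall) at x = 0, y = +-48 mm. Grip across the 60 mm width. Origin: centre of underside; y along the long side, z up; a half turn about z is the same. Seated on the base: underside 14 mm, upper face 26 mm high.
- upper_deck: Upper deck, loose: plain flat aluminium plate 60 x 120 x 12 mm, 0.15 kg, four 14 mm through holes at x = +-21, y = +-48 mm, no blocks. Grip across the 60 mm width. Origin: centre of underside; y along the long side, z up; a half turn about z is the same. Seated on the blocks of the lower deck: underside 60 mm, upper face 72 mm high.
- small_tin: Small round tin, 42 mm across, 22 mm tall, loose, lid fixed. Origin: centre of the underside, z up.
- large_tin: Large round tin, 56 mm across, 28 mm tall, loose, lid fixed. Origin: centre of the underside, z up.
- bottle: Small glass bottle, 54 mm across, 100 mm tall, 0.16 kg, with a round cap 30 mm across (from 86 to 100 mm height) above a shoulder that widens below it; loose and upright. The bigger bottle at the back of the bench is not part of the job. Origin: centre of the underside, z up.
- coaster_a: Round cork coaster, 84 mm across, 4 mm thick, fixed flat on the bench; looks the same as the other. Either may be the left one. Origin: centre of the underside; axes as the world's.
- coaster_b: The other round cork coaster, 84 mm across, 4 mm thick, fixed flat on the bench. Origin: centre of the underside; axes as the world's.
There are look-alikes about, which are no part of the job. What is shaped like the coaster_b but black or purple is not meant.

How it is judged:
At the end, for the whole second after the job is handed in: Lower deck, blocks up, on the base and upper deck on the blocks (3 mm in height), posts through both (7 mm of centre); small tin on the lower, large tin on the upper deck, 12 mm of its middle; small bottle on the coaster farther left (+y), 15 mm of its middle; all upright (0.06 rad), at rest (z of lower_deck in the frame of stand between 0.011 and 0.017 m and horizontal distance between each of lower_deck, upper_deck and stand below 0.007 m and angle between the y axis of each of lower_deck, upper_deck and the y axis of stand, either way round below 0.2 rad and z of upper_deck in the frame of stand between 0.057 and 0.063 m and z of small_tin in the frame of lower_deck between 0.009 and 0.015 m and horizontal distance between small_tin and lower_deck below 0.012 m and z of large_tin in the frame of upper_deck between 0.009 and 0.015 m and horizontal distance between large_tin and upper_deck below 0.012 m and height (world z) of bottle between 0.001 and 0.007 m and ((y of coaster_a in the frame of coaster_b above 0 m and horizontal distance between bottle and coaster_a below 0.015 m) or (y of coaster_b in the frame of coaster_a above 0 m and horizontal distance between bottle and coaster_b below 0.015 m)) and angle between each of lower_deck, upper_deck, small_tin, large_tin, bottle's own z axis and vertical below 0.06 rad and linear speed of each of lower_deck, upper_deck, small_tin, large_tin, bottle below 0.02 m/s); the robot touches nothing.
It also fails if it takes over 106 s, if anything falls off the work surface, if the arm or the gripper's body presses on something with over 40 N, if the wrist force passes 120 N, or if a joint passes its speed limit or range.

## Working session

There is one attempt and no reset: what is moved stays moved. The work goes in short steps, Python scripts to look and compute and a shell command to move; the robot and the scene stay as the last step left them, time stands still between calls to the robot, and variables do not carry over. Pictures are saved under pics/ and viewed, at most 14 in all, crops included, and the job is handed in when it is done.

```bash
mkdir -p pics; cat > h.py <<'E'
import numpy as np, cv2
from station import env
from scipy.spatial.transform import Rotation as R
def rot(a):
    a=np.array(a,float)
    return a if a.shape==(3,3) else (R.from_quat(a).as_matrix() if a.size==4 else R.from_rotvec(a).as_matrix())
def cloud(c):
    K=np.array(c["intrinsics"]);h,w=c["depth"].shape
    uv=np.mgrid[0:h,0:w][::-1].reshape(2,-1).T.astype(np.float64)
    n=cv2.undistortPoints(uv[:,None],K,np.array([c["k1"],0,0,0,0.]))[:,0]
    d=c["depth"].reshape(-1,1)
    P=np.hstack([n*d,d])@rot(c["attitude"]).T+np.array(c["origin"])
    P[d[:,0]==0]=np.nan
    return P.reshape(h,w,3)
def tool():
    o=env.get_obs(); return np.array(o["position"]),rot(o["ee_rot"])
E
python3 - <<'E'
from h import *
for n in ["top","scene"]:
    c=env.read_camera(n); cv2.imwrite(f"pics/{n}1.png",c["color"]); np.save(f"{n}1.npy",cloud(c)); np.save(f"{n}1c.npy",c["color"])
    print(n,c["origin"],c["k1"],np.shape(c["attitude"]))
    for q in ["stand","lower_deck","upper_deck","small_tin","large_tin","bottle","coaster_a"]:
        print(q,[(np.round(r["centre"],3).tolist(),round(r["confidence"],2)) for r in env.look_for(n,q)])
p,M=tool();print(p,M.round(3),env.get_obs()["time_s"],env.tcp_to_grasp)
E
```

```text
top [0.20123835 0.04153914 1.28752503] -0.11363547739263023 (3,)
stand [([0.607, 0.181, 0.017], 0.97)]
lower_deck [([0.603, -0.168, 0.013], 0.97), ([0.459, 0.179, 0.004], 0.37)]
upper_deck [([0.47, 0.009, 0.013], 0.74)]
small_tin [([0.64, 0.016, 0.02], 0.49)]
large_tin [([0.588, -0.331, 0.024], 0.84)]
bottle [([0.452, -0.184, 0.042], 0.89)]
coaster_a [([0.252, 0.406, 0.006], 0.92), ([0.161, 0.3, 0.005], 0.77), ([0.459, -0.347, 0.002], 0.73), ([0.462, 0.18, 0.006], 0.68), ([0.239, -0.242, 0.007], 0.64), ([0.359, 0.081, 0.003], 0.61), ([0.641, 0.012, 0.02], 0.34)]
scene [-0.13069027  1.08722117  0.75923496] -0.12377212162078088 (3,)
stand []
lower_deck [([0.598, -0.155, 0.013], 0.88)]
upper_deck [([0.468, 0.016, 0.01], 0.54)]
small_tin []
large_tin []
bottle [([0.449, -0.17, 0.041], 0.55), ([0.471, 0.013, 0.01], 0.42)]
coaster_a [([0.446, 0.182, 0.007], 0.67), ([0.358, 0.086, 0.006], 0.67), ([0.456, -0.345, -0.003], 0.57), ([0.238, -0.24, 0.002], 0.47)]
[ 0.24573223 -0.68210835  0.23134719] [[ 0.941  0.339  0.   ]
 [ 0.339 -0.941 -0.   ]
 [-0.     0.    -1.   ]] 0.8 0.0187
```

View pics/top1.png

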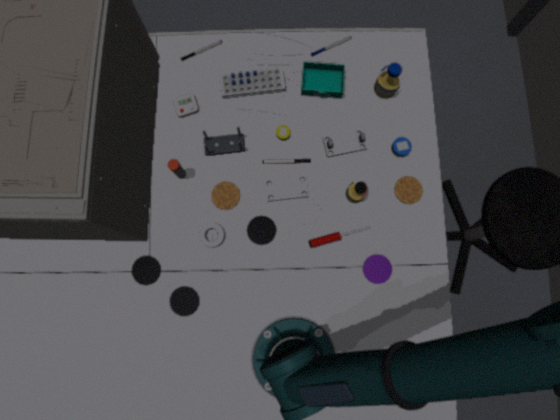

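View pics/scene1.png

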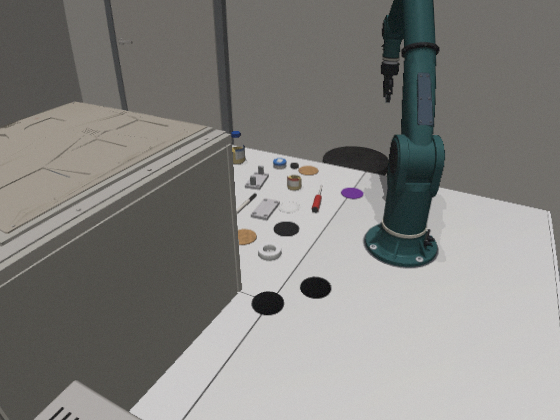

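```bash
python3 - <<'E'
from h import *
P=np.load("top1.npy");c=np.load("top1c.npy")
cv2.imwrite("pics/topcrop.png",cv2.resize(c[50:260,150:440],None,fx=2.75,fy=2.75,interpolation=cv2.INTER_CUBIC))
Z=P[...,2]
# box extents
b=(Z>0.15)&(np.indices(Z.shape)[1]<165)
print("box",np.nanmin(P[b],0),np.nanmax(P[b],0))
def blob(name,u,v,lo,hi,r=35):
    m=np.zeros(Z.shape,np.uint8); m[v-r:v+r,u-r:u+r]=((Z>lo)&(Z<hi))[v-r:v+r,u-r:u+r]
    n,l,s,ce=cv2.connectedComponentsWithStats(m)
    ys,xs=np.nonzero(l); d=(xs-u)**2+(ys-v)**2
    k=l[ys[d.argmin()],xs[d.argmin()]]
    q=P[l==k]; rc=cv2.minAreaRect((q[:,:2]*1000).astype(np.float32))
    print(name,len(q),"mean",q.mean(0).round(4),"rect",np.round(rc[0],1),np.round(rc[1],1),round(rc[2],1),"z95",np.percentile(q[:,2],[50,95]).round(3))
blob("stand",224,144,.006,.03);blob("lower",345,144,.006,.02);blob("upper",288,188,.006,.02)
blob("stin",283,132,.01,.04,20);blob("ltin",402,147,.01,.05,20);blob("bottle",357,191,.03,.12,20)
blob("bottletop",357,191,.08,.12,20);blob("bigb",390,78,.02,.3,20)
blob("coL",226,195,.002,.008,20);blob("coR",408,190,.002,.008,20)
E
```

```text
box [0.32743538 0.38137633 0.15000778] [0.89895712 0.75215841 0.46907849]
stand 696 mean [0.6084 0.1852 0.0136] rect [609.9 185.6] [ 57.7 124.4] 5.1 z95 [0.013 0.018]
lower 680 mean [ 0.6043 -0.1664  0.0118] rect [ 605.4 -166.7] [ 61.6 118.1] 11.1 z95 [0.012 0.016]
upper 801 mean [0.4723 0.0069 0.0115] rect [472.8   5.7] [ 61.3 122.6] 5.0 z95 [0.011 0.016]
stin 170 mean [0.6383 0.0134 0.0214] rect [638.6  13.5] [37.8 42.1] 88.5 z95 [0.022 0.026]
ltin 286 mean [ 0.5866 -0.3299  0.0268] rect [ 588.9 -330.1] [53.1 54.1] 84.7 z95 [0.027 0.032]
bottle 335 mean [ 0.449  -0.1869  0.0645] rect [ 452.1 -188.7] [53.8 50.7] 83.8 z95 [0.046 0.102]
bottletop 116 mean [ 0.4523 -0.1889  0.0987] rect [ 452.6 -189.3] [30.6 29.6] 88.5 z95 [0.099 0.103]
bigb 634 mean [ 0.7718 -0.2942  0.076 ] rect [ 773.7 -295.5] [69.  61.9] 58.3 z95 [0.057 0.136]
coL 448 mean [0.4572 0.1818 0.0043] rect [458.2 182.8] [86.1 82.6] 22.1 z95 [0.004 0.007]
coR 429 mean [ 0.4619 -0.3482  0.0046] rect [ 462.9 -345.3] [81.6 80.9] 87.9 z95 [0.004 0.007]
```

View pics/topcrop.png

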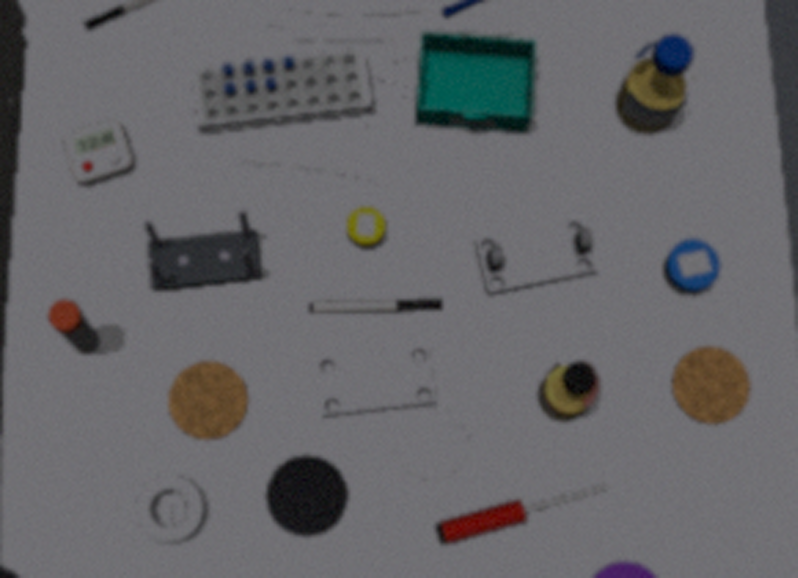

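Candidates (top-picture pixels):
- **Coasters:** cork ones at (226,195) and (408,190). The black ones (262,230), (147,270), (185,300) and the purple one (377,268) are out. The left one is (226,195), near (0.458, 0.182).
- **Bottle:** the black-capped small one at (357,191), not the blue-capped big one at (390,78).
- **Tins:** yellow 42 mm at (283,132) and blue 56 mm at (402,147). The white ring at (214,235) is not meant.
- **Decks:** the one with blocks at (345,144), the plain one at (288,188).
- **Stand:** (224,144).

The crop confirms these choices, and the measured sizes match the description.

```bash
python3 -m crank '{"offset":[[4,-2.8,-0.5],[4,-2.8,-0.5],[4,-2.8,-0.5],[4,-2.8,-0.5],[4,-2.8,-0.5],[4,-2.8,-0.5],[4,-2.8,-0.5],[4,-2.8,-0.5],[4,-2.8,-0.5],[4,-2.8,-0.5]],"turn":[[0,0,0],[0,0,0],[0,0,0],[0,0,0],[0,0,0],[0,0,0],[0,0,0],[0,0,0],[0,0,0],[0,0,0]],"jaw":[1,1,1,1,1,1,1,1,1,1]}'
python3 -m crank '{"offset":[[4,-2.8,-0.5],[4,-2.8,-0.5],[4,-2.8,-0.5]],"turn":[[0,0,0],[0,0,0],[0,0,0]],"jaw":[1,1,1]}'
python3 -m crank '{"offset":[[0,0,0],[0,0,0],[0,0,0],[0,0,0],[0,0,0],[0,0,0],[0,0,0],[0,0,0],[0,0,0],[0,0,0]],"turn":[[0,0,-0.14],[0,0,-0.14],[0,0,-0.14],[0,0,-0.14],[0,0,-0.14],[0,0,-0.14],[0,0,-0.14],[0,0,-0.14],[0,0,-0.14],[0,0,-0.14]],"jaw":[1,1,1,1,1,1,1,1,1,1]}'
python3 - <<'E'
from h import *
c=env.read_camera("wrist"); cv2.imwrite("pics/w1.png",c["color"]); np.save("w1.npy",cloud(c)); np.save("w1c.npy",c["color"])
p,M=tool();print(p,M.round(3),env.get_obs()["qpos"],c["origin"],rot(c["attitude"]).round(2))
E
```

```text
time_s: 1.8
position: [0.5281, -0.2814, 0.2819]
ee_rot: [3.094, 0.54, 0.001]
ft_force: [1.1, -1.0, -1.0]
grip_width: 0.0852
grasp_force: 0.0
time_s: 2.1
position: [0.6125, -0.1617, 0.2968]
ee_rot: [3.094, 0.54, 0.001]
ft_force: [0.6, -0.5, 0.2]
grip_width: 0.0854
grasp_force: 0.0
time_s: 3.1
position: [0.6115, -0.1636, 0.2964]
ee_rot: [2.012, 2.412, -0.0]
ft_force: [0.1, -0.6, -0.1]
grip_width: 0.0856
grasp_force: 0.0
[ 0.61149498 -0.16369332  0.29634537] [[-0.183  0.983  0.   ]
 [ 0.983  0.183 -0.   ]
 [-0.     0.    -1.   ]] [ 0.46180264  0.43146429 -0.37968113  1.74873667  0.1857131   0.99664621
  0.19621922] [ 0.59752113 -0.08687113  0.44003915] [[ 0.98  0.17  0.06]
 [ 0.18 -0.94 -0.3 ]
 [ 0.    0.3  -0.95]]
```

View pics/w1.png

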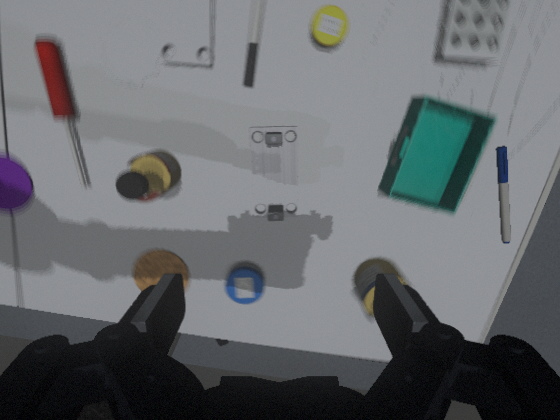

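The wrist picture shows the lower deck, with its blocks at (275,138) and (276,212), centred near (275,175) and clear of everything. I'll measure it and the other objects in view.

```bash
cat >> h.py <<'E'
def blob(P,name,x,y,lo,hi,r=0.08):
    Z=P[...,2]; m=((Z>lo)&(Z<hi)&(np.hypot(P[...,0]-x,P[...,1]-y)<r)).astype(np.uint8)
    n,l,s,ce=cv2.connectedComponentsWithStats(m)
    if n<2: print(name,"none"); return
    k=1+s[1:,4].argmax(); q=P[l==k]; rc=cv2.minAreaRect((q[:,:2]*1000).astype(np.float32))
    print(name,len(q),"mean",q.mean(0).round(4),"rect",np.round(rc[0],1),np.round(rc[1],1),round(rc[2],1),"zmed",np.median(q[:,2]).round(4))
    return q
E
python3 - <<'E'
from h import *
P=np.load("w1.npy")
blob(P,"deck",.605,-.167,.006,.02);
q=blob(P,"blk1",.605-.01,-.167-.047,.036,.06,.03);w=blob(P,"blk2",.605+.01,-.167+.047,.036,.06,.03)
a,b=[(x.min(0)+x.max(0))/2 for x in(q,w)]; print((a+b)/2, np.hypot(*(b-a)[:2]), np.degrees(np.arctan2(-(b-a)[0],(b-a)[1])))
blob(P,"stin",.638,.0135,.015,.03,.04);blob(P,"ltin",.588,-.33,.02,.035,.04);blob(P,"cap",.4525,-.189,.09,.11,.04)
blob(P,"upper",.473,.006,.006,.02);blob(P,"bench",.62,-.08,-.01,.01,.02)
E
```

```text
deck 3440 mean [ 0.606  -0.1662  0.0131] rect [ 606.5 -168.6] [ 60.2 120.1] 10.5 zmed 0.0131
blk1 170 mean [ 0.6149 -0.2139  0.046 ] rect [ 615.4 -215.1] [19.2 12. ] 10.7 zmed 0.0469
blk2 181 mean [ 0.5972 -0.1205  0.0465] rect [ 597.  -120.7] [18.8 11.4] 10.3 zmed 0.0468
[ 0.6060471  -0.16766198  0.04331941] 0.09569381856118112 10.693406533557987
stin 1226 mean [0.6405 0.0115 0.0229] rect [641.1  11.7] [41.9 41.3] 29.2 zmed 0.023
ltin 1167 mean [ 0.5892 -0.3301  0.0289] rect [ 589.2 -332.4] [54.2 55.8] 8.3 zmed 0.0293
cap 778 mean [ 0.457  -0.1881  0.1   ] rect [ 455.4 -189.2] [30.5 32.2] 62.6 zmed 0.1007
upper 3122 mean [ 0.4781 -0.0189  0.0127] rect [477.1 -19.3] [61.2 69.5] 5.7 zmed 0.0129
bench 809 mean [ 0.62   -0.0797  0.0007] rect [620.1 -79.9] [38.4 39. ] 10.8 zmed 0.0007
```

```bash
python3 -m crank '{"offset":[[-0.3,-0.6,4],[0,0,4.5],[0,0,4.5],[0,0,4.5],[0,0,4.5],[0,0,4],[0,0,2.4],[0,0,1.4],[0,0,0],[0,0,0]],"turn":[[0,0,0],[0,0,0],[0,0,0],[0,0,0],[0,0,0],[0,0,0],[0,0,0],[0,0,0],[0,0,0],[0,0,0]],"jaw":[1,1,1,1,1,1,1,1,1,0]}'
python3 -m crank '{"offset":[[0,0,0],[0,0,0],[0,0,0],[0,0,0],[0,0,0],[0,0,0]],"turn":[[0,0,0],[0,0,0],[0,0,0],[0,0,0],[0,0,0],[0,0,0]],"jaw":[0,0,0,0,0,0]}'
```

```text
time_s: 4.15
position: [0.6071, -0.1675, -0.0008]
ee_rot: [2.019, 2.405, 0.001]
ft_force: [-0.4, -0.0, 0.4]
grip_width: 0.0731
grasp_force: 0.0
time_s: 4.75
position: [0.6079, -0.1677, 0.0006]
ee_rot: [2.017, 2.404, 0.003]
ft_force: [-1.0, 1.8, 7.3]
grip_width: 0.0578
grasp_force: 65.1
```

```bash
python3 -m crank '{"offset":[[0,0,-0.5],[0,0,-1],[0,0,-2.5],[0,0,-4],[0,0,-4],[0,0,-4],[2.2,0.4,-4],[4,0.8,-4],[4,0.8,-2],[4,0.8,0]],"turn":[[0,0,0],[0,0,0],[0,0,0],[0,0,0],[0,0,0],[0,0,0],[0,0,0],[0,0,0],[0,0,0],[0,0,0]],"jaw":[0,0,0,0,0,0,0,0,0,0]}'
python3 -m crank '{"offset":[[4,0.8,0],[4,0.8,0],[0,0,0],[0,0,0]],"turn":[[0,0,0.05],[0,0,0.05],[0,0,0],[0,0,0]],"jaw":[0,0,0,0]}'
python3 - <<'E'
from h import *
c=env.read_camera("wrist"); cv2.imwrite("pics/w2.png",c["color"]); P=cloud(c);np.save("w2.npy",P); np.save("w2c.npy",c["color"])
p,M=tool();print(p,M.round(3),env.get_obs()["qpos"].round(2),c["origin"])
blob(P,"stand",.609,.185,.006,.022)
Z=P[...,2];m=((Z>.06)&(Z<.1)&(np.hypot(P[...,0]-.609,P[...,1]-.185)<.085)).astype(np.uint8)
n,l,s,_=cv2.connectedComponentsWithStats(m)
for k in range(1,n):
    if s[k,4]>3: print(s[k,4],P[l==k].mean(0).round(4),P[l==k].max(0).round(4))
blob(P,"helddeck",p[0],p[1],p[2]-.03,p[2]+.03,.09)
E
```

```text
time_s: 5.75
position: [0.6108, -0.0265, 0.258]
ee_rot: [2.016, 2.401, 0.008]
ft_force: [0.6, 0.8, -3.3]
grip_width: 0.058
grasp_force: 64.9
time_s: 6.15
position: [0.612, 0.0555, 0.2538]
ee_rot: [-2.132, -2.307, 0.0]
ft_force: [0.7, -0.8, -1.2]
grip_width: 0.0579
grasp_force: 64.8
[0.61216591 0.05332178 0.25346788] [[-0.076  0.997 -0.001]
 [ 0.997  0.076 -0.001]
 [-0.001 -0.001 -1.   ]] [ 0.11  0.45 -0.38  1.83  0.21  0.9  -0.28] [0.60589154 0.13315986 0.39742684]
stand 5570 mean [0.6103 0.1851 0.0149] rect [610.5 183. ] [ 54.3 114.6] 4.8 zmed 0.015
69 [0.6344 0.1385 0.0796] [0.6383 0.1424 0.0878]
60 [0.594  0.135  0.0812] [0.5975 0.1383 0.088 ]
helddeck 27828 mean [0.6113 0.0629 0.2668] rect [611.9  57.2] [ 85.4 116.6] 4.9 zmed 0.2663
```

View pics/w2.png

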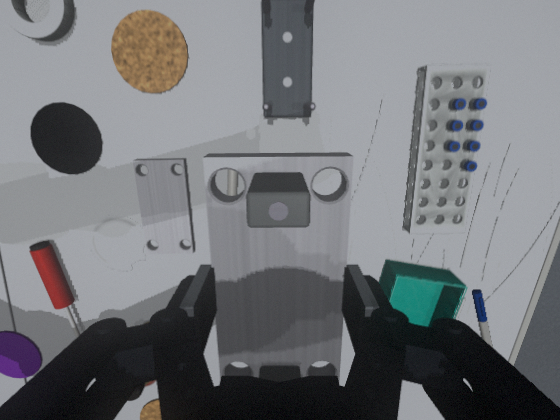

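The stand, with near posts at (267,105) and (312,105), is clear. The held deck is level, with its far edge along row 155 and far holes at (228,183) and (330,183). Next I'll work out the held deck's pose relative to the tool.

```bash
cat >> h.py <<'E'
def held(P,p,M,zoff,far=0.013,hw=0.034,band=0.004):
    "held plate upper face in tool frame: x along deck long side, y across"
    Q=(P-p)@M; s=(Q[...,0]>far)&(Q[...,0]<.075)&(abs(Q[...,1])<hw)
    s&=abs(Q[...,2]-zoff)<band
    q=Q[s]; A=np.c_[q[:,:2],np.ones(len(q))]; f=np.linalg.lstsq(A,q[:,2],rcond=None)[0]
    ys=[]
    for a in np.arange(far+.004,.055,.004):
        t=q[(abs(q[:,0]-a)<.002)]; ys.append((a,t[:,1].min()*1e3,t[:,1].max()*1e3))
    xs=[(b,q[abs(q[:,1]-b)<.003][:,0].max()*1e3) for b in np.arange(-.025,.026,.01)]
    print("n",len(q),"plane tilt",f[:2].round(3),"z",f[2].round(4)); print("yedges",np.round(ys,1).tolist()); print("xmax",np.round(xs,1).tolist())
E
python3 - <<'E'
from h import *
P=np.load("w2.npy");p,M=tool()
Q=(P-p)@M
for uv in [(240,240),(320,240),(280,300),(279,210),(280,160)]: print(uv,Q[uv[1],uv[0]].round(4))
z=np.median([Q[240,230,2],Q[240,330,2]]); held(P,p,M,z)
E
```

```text
(240, 240) [ 0.0264 -0.0167 -0.0135]
(320, 240) [ 0.0261  0.0177 -0.0127]
(280, 300) [-0.0033  0.0006 -0.0132]
(279, 210) [ 0.0503 -0.0001 -0.0475]
(280, 160) [ 0.0605  0.0004 -0.0126]
n 11332 plane tilt [0.006 0.001] z -0.013
yedges [[0.0, -30.4, 29.8], [0.0, -30.6, 29.8], [0.0, -30.4, 29.8], [0.0, -30.8, 29.6], [0.0, -30.4, 29.5], [0.0, -30.5, 29.6], [0.0, -30.6, 29.5], [0.0, -30.7, 29.6], [0.0, -30.6, 29.3], [0.1, -30.7, 29.4]]
xmax [[-0.0, 61.9], [-0.0, 62.0], [-0.0, 62.1], [0.0, 62.2], [0.0, 62.3], [0.0, 62.4]]
```

```bash
python3 -m crank '{"offset":[[2,0.95,0],[3,0,0],[4,0,0],[3,0,1],[0.9,0,3],[0,0,4],[0,0,4],[0,0,2],[0,0,0],[0,0,0]],"turn":[[0,0,-0.01],[0,0,0],[0,0,0],[0,0,0],[0,0,0],[0,0,0],[0,0,0],[0,0,0],[0,0,0],[0,0,0]],"jaw":[0,0,0,0,0,0,0,0,0,0]}'
python3 - <<'E'
from h import *
c=env.read_camera("wrist"); cv2.imwrite("pics/w3.png",c["color"][60:]); P=cloud(c);np.save("w3.npy",P)
p,M=tool();print(p,M.round(3))
held(P,p,M,-.013)
Q=(P-p)@M
# posts seen: points below the deck top, height .06-.095
Z=P[...,2];m=((Z>.03)&(Z<.092)&(np.hypot(P[...,0]-.609,P[...,1]-.185)<.085)).astype(np.uint8)
n,l,s,_=cv2.connectedComponentsWithStats(m)
for k in range(1,n):
    if s[k,4]>8: q=P[l==k]; print(s[k,4],q.mean(0).round(4),q[q[:,2]>q[:,2].max()-.006].mean(0).round(4))
E
```

```text
time_s: 7.2
position: [0.6122, 0.1814, 0.1136]
ee_rot: [2.127, 2.311, -0.001]
ft_force: [-0.9, 1.1, -0.9]
grip_width: 0.0582
grasp_force: 65.0
[0.61283938 0.18213353 0.11454206] [[-0.083  0.997  0.002]
 [ 0.997  0.083  0.   ]
 [ 0.     0.002 -1.   ]]
n 10278 plane tilt [0.002 0.004] z -0.0115
yedges [[0.0, -30.9, 28.8], [0.0, -31.0, 29.1], [0.0, -31.1, 29.0], [0.0, -31.4, 29.0], [0.0, -31.1, 29.0], [0.0, -31.2, 28.9], [0.0, -31.3, 29.0], [0.0, -31.4, 28.7], [0.0, -31.4, 28.9], [0.1, -31.5, 29.1]]
xmax [[-0.0, 59.1], [-0.0, 59.2], [-0.0, 59.2], [0.0, 59.3], [0.0, 59.3], [0.0, 59.4]]
106 [0.6254 0.2373 0.0542] [0.6266 0.238  0.0745]
103 [0.5866 0.2338 0.0526] [0.5854 0.2345 0.0734]
```

View pics/w3.png

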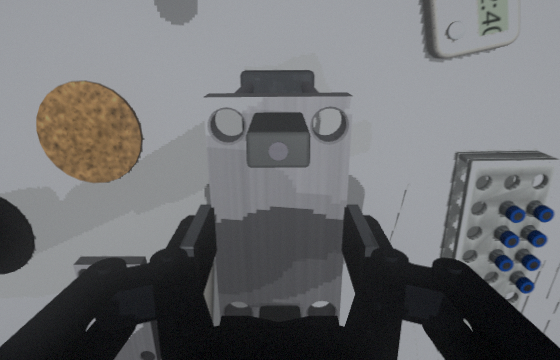

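The deck sits above the stand, with the far posts showing through holes (228,125) and (330,123), offset by about 3 mm. I'll correct that and measure again after settling.

```bash
python3 -m crank '{"offset":[[0.3,-0.2,0],[0,0,0],[0,0,0],[0,0,0],[0,0,0]],"turn":[[0,0,0],[0,0,0],[0,0,0],[0,0,0],[0,0,0]],"jaw":[0,0,0,0,0]}'
cat >> h.py <<'E'
def posts(P,x=.61,y=.1846,lo=.03,hi=.092):
    Z=P[...,2];m=((Z>lo)&(Z<hi)&(np.hypot(P[...,0]-x,P[...,1]-y)<.085)).astype(np.uint8)
    n,l,s,_=cv2.connectedComponentsWithStats(m)
    for k in range(1,n):
        if s[k,4]>8: q=P[l==k]; print("post",s[k,4],q.mean(0).round(4),q[q[:,2]>q[:,2].max()-.006].mean(0).round(4))
E
python3 - <<'E'
from h import *
p,M=tool();c=env.read_camera("wrist"); P=cloud(c);np.save("w4.npy",P)
print(p,tool()[0],M.round(3),c["origin"])
held(P,p,M,-.013); posts(P)
E
```

```text
time_s: 7.75
position: [0.6094, 0.1858, 0.1136]
ee_rot: [2.125, 2.314, 0.0]
ft_force: [-0.1, -1.3, -2.2]
grip_width: 0.0578
grasp_force: 65.0
[0.60935068 0.18578803 0.11357478] [0.60928913 0.18574601 0.11343697] [[-0.085  0.996  0.   ]
 [ 0.996  0.085  0.   ]
 [-0.     0.    -1.   ]] [0.60267765 0.2634119  0.2572261 ]
n 10558 plane tilt [0.003 0.002] z -0.0125
yedges [[0.0, -30.3, 29.7], [0.0, -30.4, 29.7], [0.0, -30.5, 29.6], [0.0, -30.4, 29.8], [0.0, -30.5, 29.5], [0.0, -30.5, 29.7], [0.0, -30.6, 29.8], [0.0, -30.6, 29.7], [0.0, -30.6, 29.6], [0.1, -30.7, 29.5]]
xmax [[-0.0, 59.8], [-0.0, 59.8], [-0.0, 59.9], [0.0, 60.0], [0.0, 60.0], [0.0, 60.0]]
post 15 [0.5854 0.2343 0.0347] [0.5851 0.2345 0.0376]
post 15 [0.6261 0.2378 0.0356] [0.6264 0.2379 0.0385]
post 21 [0.6275 0.2336 0.0866] [0.6275 0.2337 0.0869]
```

```bash
python3 -m crank '{"offset":[[-0.15,0.15,0],[0,0,1],[0,0,1.5],[0,0,1.5],[0,0,1],[0,0,0],[0,0,0]],"turn":[[0,0,0],[0,0,0],[0,0,0],[0,0,0],[0,0,0],[0,0,0],[0,0,0]],"jaw":[0,0,0,0,0,0,0]}'
python3 - <<'E'
from h import *
p,M=tool();c=env.read_camera("wrist"); P=cloud(c);print(p)
held(P,p,M,-.013); posts(P,lo=.07,hi=.095)
E
```

```text
time_s: 8.5
position: [0.6106, 0.1845, 0.0626]
ee_rot: [-2.124, -2.314, 0.001]
ft_force: [0.6, 0.9, -1.6]
grip_width: 0.0578
grasp_force: 65.0
[0.61058546 0.18450319 0.06264321]
n 10863 plane tilt [0.001 0.002] z -0.0125
yedges [[0.0, -30.6, 29.5], [0.0, -30.5, 29.7], [0.0, -30.5, 29.6], [0.0, -30.6, 29.6], [0.0, -30.5, 29.4], [0.0, -30.6, 29.6], [0.0, -30.5, 29.8], [0.0, -30.5, 29.7], [0.0, -30.6, 29.5], [0.1, -30.5, 29.4]]
xmax [[-0.0, 59.9], [-0.0, 59.8], [-0.0, 60.0], [0.0, 60.0], [0.0, 60.0], [0.0, 60.0]]
post 28361 [0.6098 0.1924 0.0764] [0.6096 0.1991 0.0921]
```

```bash
python3 -m crank '{"offset":[[0,0,1],[0,0,1.5],[0,0,1.3],[0,0,0.6],[0,0,0.2],[0,0,0],[0,0,0],[0,0,0],[0,0,0],[0,0,0]],"turn":[[0,0,0],[0,0,0],[0,0,0],[0,0,0],[0,0,0],[0,0,0],[0,0,0],[0,0,0],[0,0,0],[0,0,0]],"jaw":[0,0,0,0,0,0,0,0.6,1,1]}'
python3 -m crank '{"offset":[[0,0,0],[0,0,0],[0,0,-1],[0,0,-3],[0,0,-4],[0,0,-4.5],[0,0,-4.5],[0,0,-4],[0,0,-2],[0,0,0]],"turn":[[0,0,0],[0,0,0],[0,0,0],[0,0,0],[0,0,0],[0,0,0],[0,0,0],[0,0,0],[0,0,0],[0,0,0]],"jaw":[1,1,1,1,1,1,1,1,1,1]}'
python3 - <<'E'
from h import *
p,M=tool();c=env.read_camera("wrist"); P=cloud(c);np.save("w5.npy",P);print(p,M.round(3)); cv2.imwrite("pics/w5.png",c["color"])
blob(P,"deck",.61,.1845,.02,.036);blob(P,"blk1",.606,.232,.05,.07,.018);blob(P,"blk2",.614,.137,.05,.07,.018)
for x,y in [(.6268,.2342),(.5851,.2305),(.6351,.1388),(.5932,.135)]: blob(P,"post",x,y,.074,.095,.012)
blob(P,"stin",.64,.0115,.015,.03,.04);blob(P,"upper",.473,.006,.006,.02)
E
```

```text
time_s: 9.55
position: [0.6114, 0.1847, 0.0179]
ee_rot: [2.125, 2.313, 0.002]
ft_force: [0.1, 0.7, 0.4]
grip_width: 0.0837
grasp_force: 0.0
time_s: 10.55
position: [0.613, 0.1856, 0.2522]
ee_rot: [2.122, 2.311, 0.012]
ft_force: [0.5, -0.0, -0.4]
grip_width: 0.0855
grasp_force: 0.0
[0.61299091 0.18560854 0.25219366] [[-0.085  0.996  0.008]
 [ 0.996  0.085  0.003]
 [ 0.002  0.008 -1.   ]]
deck 4453 mean [0.6107 0.1868 0.0271] rect [610.9 184.4] [ 60.  119.8] 5.3 zmed 0.0271
blk1 256 mean [0.6065 0.2325 0.0606] rect [606.5 232.3] [19.2 11.7] 4.5 zmed 0.0609
blk2 243 mean [0.6151 0.1379 0.0598] rect [615.2 136.6] [18.8 12.4] 4.5 zmed 0.0609
post 55 mean [0.6265 0.2347 0.0816] rect [626.6 234.2] [6.6 7. ] 7.3 zmed 0.0816
post 56 mean [0.5857 0.2313 0.0817] rect [585.6 230.9] [6.6 6.6] 4.3 zmed 0.0819
post 58 mean [0.6349 0.1402 0.0809] rect [634.9 139.9] [7.5 5.3] 13.0 zmed 0.0806
post 55 mean [0.5936 0.1365 0.0811] rect [593.2 136. ] [7.4 4.7] 12.1 zmed 0.0809
stin 763 mean [0.6397 0.0149 0.0229] rect [639.9  12.9] [41.3 41.3] 6.2 zmed 0.0234
upper 1240 mean [0.4745 0.0336 0.0122] rect [474.6   6.6] [ 61.2 121.2] 5.3 zmed 0.0128
```

View pics/w5.png

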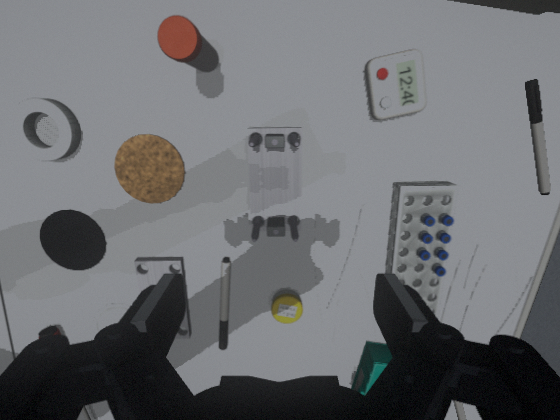

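Lower deck is seated: upper face at 27 mm as measured, posts visible at (255,140), (293,139), (258,222) and (290,220). The small tin is at (287,309).

```bash
python3 -m crank '{"offset":[[-2,0.2,0],[-4,0.3,0],[-4,0.3,1],[-4,0.3,4],[-3.5,0.3,4],[0,0,4],[0,0,3],[0,0,0],[0,0,0]],"turn":[[0,0,0],[0,0,0],[0,0,0],[0,0,0],[0,0,0],[0,0,0],[0,0,0],[0,0,0],[0,0,0]],"jaw":[1,1,1,1,1,1,1,1,1]}'
```

```text
time_s: 11.5
position: [0.6375, 0.0183, 0.0934]
ee_rot: [-2.123, -2.313, 0.003]
ft_force: [-0.0, -0.0, 0.1]
grip_width: 0.0852
grasp_force: 0.0
```

```bash
python3 -m crank '{"offset":[[0,0,0],[0,0,0]],"turn":[[0,0,0],[0,0,0]],"jaw":[1,1]}'
```

```text
time_s: 11.7
position: [0.6399, 0.0186, 0.0963]
ee_rot: [2.123, 2.313, 0.004]
ft_force: [0.2, -0.1, 0.5]
grip_width: 0.0856
grasp_force: 0.0
```

```bash
python3 -m crank '{"offset":[[-0.6,0,2],[0,0,3],[0,0,2.5],[0,0,1.5],[0,0,0.5],[0,0,0],[0,0,0],[0,0,0],[0,0,0],[0,0,0]],"turn":[[0,0,0],[0,0,0],[0,0,0],[0,0,0],[0,0,0],[0,0,0],[0,0,0],[0,0,0],[0,0,0],[0,0,0]],"jaw":[1,1,1,1,1,1,1,0,0,0]}'
python3 -m crank '{"offset":[[0,0,0],[0,0,0],[0,0,0],[0,0,0],[0,0,0]],"turn":[[0,0,0],[0,0,0],[0,0,0],[0,0,0],[0,0,0]],"jaw":[0,0,0,0,0]}'
```

```text
time_s: 12.7
position: [0.6395, 0.0119, 0.0001]
ee_rot: [2.125, 2.313, 0.001]
ft_force: [0.2, -0.9, 1.3]
grip_width: 0.044
grasp_force: 1.1
time_s: 13.2
position: [0.6396, 0.012, 0.0004]
ee_rot: [2.125, 2.313, 0.001]
ft_force: [-0.6, -0.3, 4.7]
grip_width: 0.0397
grasp_force: 59.6
```

```bash
python3 -m crank '{"offset":[[0,0,-1],[0,0,-3],[0,0,-4],[2,-0.2,-4],[4,-0.3,-2],[4,-0.3,0],[4,-0.3,0],[3,-0.3,0],[0.4,0,0],[0,0,0]],"turn":[[0,0,0],[0,0,0],[0,0,0],[0,0,0],[0,0,0],[0,0,0],[0,0,0],[0,0,0],[0,0,0],[0,0,0]],"jaw":[0,0,0,0,0,0,0,0,0,0]}'
python3 -m crank '{"offset":[[0,0,0],[0,0,0],[0,0,0]],"turn":[[0,0,0],[0,0,0],[0,0,0]],"jaw":[0,0,0]}'
```

```text
time_s: 14.2
position: [0.6099, 0.1855, 0.1398]
ee_rot: [-2.122, -2.317, -0.0]
ft_force: [0.4, 1.0, -0.1]
grip_width: 0.0395
grasp_force: 60.4
time_s: 14.5
position: [0.6108, 0.1821, 0.1393]
ee_rot: [2.128, 2.31, -0.001]
ft_force: [-0.1, -0.2, -0.8]
grip_width: 0.0394
grasp_force: 60.4
```

```bash
python3 -m crank '{"offset":[[0.2,0,2],[0,0,3.5],[0,0,3],[0,0,1.5],[0,0,0.8],[0,0,0.3],[0,0,0],[0,0,0],[0,0,0],[0,0,0]],"turn":[[0,0,0],[0,0,0],[0,0,0],[0,0,0],[0,0,0],[0,0,0],[0,0,0],[0,0,0],[0,0,0],[0,0,0]],"jaw":[0,0,0,0,0,0,0,0,0.6,0.8]}'
python3 -m crank '{"offset":[[0,0,0],[0,0,0],[0,0,-1],[0,0,-3],[0,0,-4],[0,0,-4.5],[0,0,-4.5],[0,0,-4],[0,0,0],[0,0,0]],"turn":[[0,0,0],[0,0,0],[0,0,0],[0,0,0],[0,0,0],[0,0,0],[0,0,0],[0,0,0],[0,0,0],[0,0,0]],"jaw":[0.8,0.8,0.8,0.8,1,1,1,1,1,1]}'
python3 - <<'E'
from h import *
p,M=tool();c=env.read_camera("wrist"); P=cloud(c);np.save("w6.npy",P);print(p,M.round(3)); cv2.imwrite("pics/w6.png",c["color"])
blob(P,"deck",.61,.1845,.02,.036);blob(P,"stin",.61,.1845,.042,.056,.03);blob(P,"upper",.473,.006,.006,.02)
for x,y in [(.6268,.2342),(.5851,.2305),(.6351,.1388),(.5932,.135)]: blob(P,"post",x,y,.074,.095,.012)
E
```

```text
time_s: 15.5
position: [0.6108, 0.1864, 0.0293]
ee_rot: [2.125, 2.313, 0.002]
ft_force: [-0.0, 0.0, 0.3]
grip_width: 0.0643
grasp_force: 0.0
time_s: 16.5
position: [0.6106, 0.1864, 0.2403]
ee_rot: [2.124, 2.313, 0.004]
ft_force: [-0.3, -0.3, -0.4]
grip_width: 0.0853
grasp_force: 0.0
[0.61063559 0.18636436 0.24032282] [[-0.085  0.996  0.003]
 [ 0.996  0.085  0.001]
 [ 0.     0.003 -1.   ]]
deck 3445 mean [0.6104 0.1882 0.0272] rect [610.9 184.1] [ 60.1 120.4] 5.4 zmed 0.0272
stin 1246 mean [0.6107 0.1878 0.0491] rect [611.  187.1] [41.1 41.5] 3.4 zmed 0.0492
upper 1186 mean [0.4763 0.0291 0.0122] rect [474.5   6.9] [ 61.8 120.2] 5.4 zmed 0.0129
post 58 mean [0.6265 0.2349 0.0817] rect [626.7 234.4] [7.1 6.5] 51.7 zmed 0.0818
post 55 mean [0.5856 0.2314 0.082 ] rect [585.3 231.2] [6.1 7.3] 83.0 zmed 0.0822
post 60 mean [0.6347 0.1403 0.0809] rect [635.2 139.9] [5.3 7.2] 88.0 zmed 0.0806
post 60 mean [0.5936 0.1367 0.0813] rect [593.4 136.2] [6.3 5.7] 0.6 zmed 0.0814
```

```bash
python3 -m crank '{"offset":[[-2,-2,0],[-3.5,-3,0],[-3.5,-3,0],[-3.5,-3,0],[-3.5,-3,1],[-0.7,-1.1,2],[0,0,0],[0,0,0],[0,0,0],[0,0,0]],"turn":[[0,0,0],[0,0,0],[0,0,0],[0,0,0],[0,0,0],[0,0,0],[0,0,0],[0,0,0],[0,0,0],[0,0,0]],"jaw":[1,1,1,1,1,1,1,1,1,1]}'
python3 - <<'E'
from h import *
p,M=tool();c=env.read_camera("wrist"); P=cloud(c);np.save("w7.npy",P);print(p,M.round(3)); cv2.imwrite("pics/w7.png",c["color"])
blob(P,"upper",.4745,.0065,.006,.02)
T=np.load("w2.npy");m=(np.hypot(T[...,0]-.423,T[...,1]+.037)<.05)&(T[...,2]>.003)&(T[...,0]<.44)
q=T[m]; print(len(q),q.min(0),q.max(0),np.median(q,0)) if len(q) else print("flat")
E
```

```text
time_s: 17.55
position: [0.4755, 0.0085, 0.209]
ee_rot: [2.122, 2.316, 0.003]
ft_force: [0.2, 0.0, 0.1]
grip_width: 0.0852
grasp_force: 0.0
[0.47548674 0.00848199 0.20900465] [[-0.087  0.996  0.002]
 [ 0.996  0.087  0.001]
 [ 0.001  0.002 -1.   ]]
upper 5826 mean [0.4738 0.0089 0.0131] rect [474.    6.2] [ 60.1 120.6] 5.4 zmed 0.0131
41 [ 0.38553613 -0.08466285  0.0030246 ] [0.43829063 0.00775629 0.00420402] [ 0.41263356 -0.05682351  0.00317701]
```

View pics/w7.png

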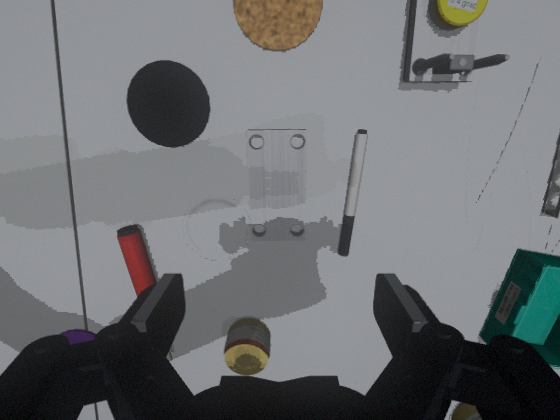

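The upper deck is at (277,185), plain, with four holes and clear of the pen at (352,190). The ring at (212,228) is only a flat mark.

```bash
python3 -m crank '{"offset":[[-0.2,-0.2,3],[0,0,4.5],[0,0,4.5],[0,0,4],[0,0,3],[0,0,1.5],[0,0,0.5],[0,0,0],[0,0,0],[0,0,0]],"turn":[[0,0,0],[0,0,0],[0,0,0],[0,0,0],[0,0,0],[0,0,0],[0,0,0],[0,0,0],[0,0,0],[0,0,0]],"jaw":[1,1,1,1,1,1,1,1,0,0]}'
python3 -m crank '{"offset":[[0,0,0],[0,0,0],[0,0,0],[0,0,0]],"turn":[[0,0,0],[0,0,0],[0,0,0],[0,0,0]],"jaw":[0,0,0,0]}'
```

```text
time_s: 18.6
position: [0.4734, 0.005, -0.0004]
ee_rot: [2.124, 2.312, 0.004]
ft_force: [-1.9, 0.5, 34.3]
grip_width: 0.0587
grasp_force: 27.3
time_s: 19.0
position: [0.4734, 0.005, 0.0]
ee_rot: [2.123, 2.312, 0.004]
ft_force: [-1.1, 0.8, 5.9]
grip_width: 0.058
grasp_force: 63.4
```

```bash
python3 -m crank '{"offset":[[0,0,-1],[0,0,-3],[0,0,-4],[1.6,1.7,-4],[3,2.7,-1],[3,2.7,0],[3,2.7,0],[3,2.7,0],[2,2,0],[1,0.7,0]],"turn":[[0,0,0],[0,0,0],[0,0,0],[0,0,0],[0,0,0],[0,0,0],[0,0,0],[0,0,0],[0,0,0],[0,0,0]],"jaw":[0,0,0,0,0,0,0,0,0,0]}'
python3 -m crank '{"offset":[[0,0,0],[0,0,0],[0,0,0],[0,0,0]],"turn":[[0,0,0],[0,0,0],[0,0,0],[0,0,0]],"jaw":[0,0,0,0]}'
python3 - <<'E'
from h import *
p,M=tool();c=env.read_camera("wrist"); P=cloud(c);np.save("w8.npy",P);print(p,M.round(3)); cv2.imwrite("pics/w8.png",c["color"][60:])
held(P,p,M,-.013)
for x,y in [(.6268,.2342),(.5851,.2305)]: blob(P,"post",x,y,.074,.095,.012)
E
```

```text
time_s: 20.0
position: [0.6111, 0.1861, 0.1298]
ee_rot: [2.123, 2.316, 0.006]
ft_force: [0.2, 0.0, -0.7]
grip_width: 0.0579
grasp_force: 65.5
time_s: 20.4
position: [0.6085, 0.181, 0.1283]
ee_rot: [2.127, 2.312, -0.003]
ft_force: [1.1, -0.0, -0.7]
grip_width: 0.0579
grasp_force: 65.5
[0.60851894 0.18095191 0.12830359] [[-0.083  0.997 -0.001]
 [ 0.997  0.083 -0.002]
 [-0.002 -0.001 -1.   ]]
n 14517 plane tilt [0.006 0.002] z -0.013
yedges [[0.0, -30.4, 29.6], [0.0, -30.3, 29.9], [0.0, -30.4, 29.6], [0.0, -30.3, 29.7], [0.0, -30.5, 29.9], [0.0, -30.4, 29.7], [0.0, -30.3, 29.8], [0.0, -30.6, 29.7], [0.0, -30.5, 29.6], [0.1, -30.6, 29.8]]
xmax [[-0.0, 61.6], [-0.0, 61.5], [-0.0, 61.6], [0.0, 61.7], [0.0, 61.8], [0.0, 61.8]]
post 1 mean [0.6265 0.2382 0.0746] rect [626.5 238.2] [0. 0.] 0.0 zmed 0.0746
post none
```

View pics/w8.png

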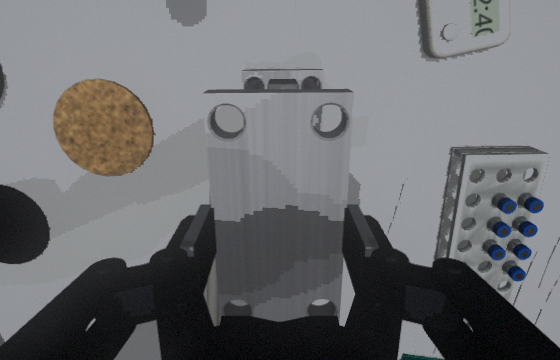

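The held deck's holes are at (228,121) and (330,120), about 2–3 mm short of the posts. I'll correct, then descend part way to check.

```bash
python3 -m crank '{"offset":[[0.15,0.2,1],[0,0,1.8],[0,0,0],[0,0,0],[0,0,0]],"turn":[[0,0,0],[0,0,0],[0,0,0],[0,0,0],[0,0,0]],"jaw":[0,0,0,0,0]}'
python3 - <<'E'
from h import *
p,M=tool();c=env.read_camera("wrist"); P=cloud(c);print(p,M.round(3))
held(P,p,M,-.013)
for x,y in [(.6268,.2342),(.5851,.2305)]: blob(P,"post",x,y,.074,.095,.012)
E
```

```text
time_s: 20.95
position: [0.6116, 0.185, 0.1007]
ee_rot: [2.125, 2.314, 0.001]
ft_force: [0.8, -0.1, -1.3]
grip_width: 0.0578
grasp_force: 65.5
[0.61164458 0.18497219 0.10073157] [[-0.085  0.996  0.001]
 [ 0.996  0.085  0.   ]
 [ 0.     0.001 -1.   ]]
n 14498 plane tilt [0.006 0.003] z -0.0131
yedges [[0.0, -30.3, 29.8], [0.0, -30.5, 29.7], [0.0, -30.4, 29.9], [0.0, -30.7, 29.6], [0.0, -30.4, 29.7], [0.0, -30.5, 29.6], [0.0, -30.4, 29.7], [0.0, -30.4, 29.6], [0.0, -30.6, 29.7], [0.1, -30.5, 29.8]]
xmax [[-0.0, 61.5], [-0.0, 61.5], [-0.0, 61.5], [0.0, 61.7], [0.0, 61.8], [0.0, 61.7]]
post 76 mean [0.6273 0.2346 0.0855] rect [627.  234.3] [7.1 3.9] 57.6 zmed 0.0865
post 109 mean [0.5854 0.2311 0.0846] rect [585.4 231. ] [4.4 7.3] 63.5 zmed 0.0854
```

```bash
python3 -m crank '{"offset":[[-0.2,-0.1,0],[0,0,0.8],[0,0,1],[0,0,1],[0,0,0.7],[0,0,0.3],[0,0,0],[0,0,0],[0,0,0]],"turn":[[0,0,0],[0,0,0],[0,0,0],[0,0,0],[0,0,0],[0,0,0],[0,0,0],[0,0,0],[0,0,0]],"jaw":[0,0,0,0,0,0,0,0,0]}'
python3 - <<'E'
from h import *
p,M=tool();c=env.read_camera("wrist"); P=cloud(c);print(p,M.round(3))
held(P,p,M,-.013)
for x,y in [(.6268,.2342),(.5851,.2305)]: blob(P,"post",x,y,.076,.095,.012)
E
```

```text
time_s: 21.9
position: [0.6108, 0.1829, 0.0628]
ee_rot: [2.125, 2.314, 0.001]
ft_force: [0.9, -0.3, -2.2]
grip_width: 0.0578
grasp_force: 65.5
[0.61083115 0.18290958 0.06280598] [[-0.085  0.996  0.001]
 [ 0.996  0.085  0.   ]
 [ 0.     0.001 -1.   ]]
n 14816 plane tilt [0.005 0.002] z -0.013
yedges [[0.0, -30.5, 29.8], [0.0, -30.5, 29.7], [0.0, -30.4, 29.8], [0.0, -30.6, 29.7], [0.0, -30.4, 29.7], [0.0, -30.5, 29.5], [0.0, -30.5, 29.7], [0.0, -30.5, 30.0], [0.0, -30.5, 29.7], [0.1, -30.8, 29.7]]
xmax [[-0.0, 61.5], [-0.0, 61.5], [-0.0, 61.6], [0.0, 61.7], [0.0, 61.7], [0.0, 61.7]]
post 295 mean [0.6261 0.2354 0.0824] rect [626.2 234.9] [7.4 6.2] 51.9 zmed 0.0827
post 296 mean [0.586  0.2319 0.0825] rect [585.6 231.8] [5.8 7.3] 70.6 zmed 0.0824
```

Posts are through both far holes and there is no contact force. Releasing.

```bash
python3 -m crank '{"offset":[[0,0,0.1],[0,0,0],[0,0,0],[0,0,0],[0,0,0],[0,0,-1],[0,0,-3],[0,0,-4.5],[0,0,-4.5],[0,0,-4]],"turn":[[0,0,0],[0,0,0],[0,0,0],[0,0,0],[0,0,0],[0,0,0],[0,0,0],[0,0,0],[0,0,0],[0,0,0]],"jaw":[0,0.6,1,1,1,1,1,1,1,1]}'
python3 -m crank '{"offset":[[0,0,0],[0,0,0],[0,0,0]],"turn":[[0,0,0],[0,0,0],[0,0,0]],"jaw":[1,1,1]}'
python3 - <<'E'
from h import *
p,M=tool();c=env.read_camera("wrist"); P=cloud(c);print(p,M.round(3)); cv2.imwrite("pics/w9.png",c["color"])
q=blob(P,"upper",.61,.1845,.066,.079)
A=np.c_[q[:,:2]-q[:,:2].mean(0),np.ones(len(q))]; print("plane",np.linalg.lstsq(A,q[:,2],rcond=None)[0].round(4))
for x,y in [(.6268,.2342),(.5851,.2305),(.6351,.1388),(.5932,.135)]: blob(P,"post",x,y,.08,.095,.012)
E
```

```text
time_s: 22.95
position: [0.6107, 0.183, 0.2346]
ee_rot: [2.124, 2.314, 0.003]
ft_force: [0.8, 0.4, 0.2]
grip_width: 0.0851
grasp_force: 0.0
time_s: 23.25
position: [0.6096, 0.1821, 0.2307]
ee_rot: [-2.125, -2.313, 0.003]
ft_force: [-0.4, 0.4, 0.3]
grip_width: 0.0852
grasp_force: 0.0
[0.60957378 0.18214743 0.23070777] [[-0.085  0.996 -0.002]
 [ 0.996  0.085 -0.001]
 [-0.001 -0.002 -1.   ]]
upper 7419 mean [0.6098 0.1864 0.0731] rect [610.  183.8] [ 60.2 120.5] 5.2 zmed 0.0731
plane [ 0.0003 -0.0014  0.0731]
post 40 mean [0.6267 0.2347 0.0845] rect [627.1 234.6] [5.4 5.1] 5.5 zmed 0.0849
post 40 mean [0.5854 0.2311 0.0844] rect [585.2 230.9] [5.2 5.2] 1.6 zmed 0.0843
post 35 mean [0.6349 0.1398 0.0845] rect [634.8 139.6] [4.5 4.6] 84.2 zmed 0.0849
post 37 mean [0.5936 0.1363 0.0844] rect [593.6 135.9] [4.8 3.8] 6.7 zmed 0.0847
```

```bash
python3 -m crank '{"offset":[[-2.5,-0.4,0],[-4.6,-0.6,0],[-4.8,-0.6,0],[-4.8,-0.6,0],[-4.8,-0.6,0],[-4.8,-0.6,0],[-4.8,-0.6,0],[-4.8,-0.6,0],[-4.8,-0.6,0],[-4.8,-0.6,0]],"turn":[[0,0,0],[0,0,0],[0,0,0],[0,0,0],[0,0,0],[0,0,0],[0,0,0],[0,0,0],[0,0,0],[0,0,0]],"jaw":[1,1,1,1,1,1,1,1,1,1]}'
python3 -m crank '{"offset":[[-4,-0.6,0],[-1.4,-0.4,2],[0,0,3],[0,0,0],[0,0,0],[0,0,0],[0,0,0]],"turn":[[0,0,0],[0,0,0],[0,0,0],[0,0,0],[0,0,0],[0,0,0],[0,0,0]],"jaw":[1,1,1,1,1,1,1]}'
python3 - <<'E'
from h import *
p,M=tool();c=env.read_camera("wrist"); P=cloud(c);print(p,M.round(3)); cv2.imwrite("pics/w10.png",c["color"])
blob(P,"ltin",.5892,-.331,.02,.036,.045);blob(P,"cap",.4555,-.189,.09,.11,.04)
E
```

```text
time_s: 24.3
position: [0.59, -0.2772, 0.2296]
ee_rot: [-2.123, -2.312, 0.002]
ft_force: [1.2, -0.5, -0.4]
grip_width: 0.0854
grasp_force: 0.0
time_s: 25.0
position: [0.5872, -0.3297, 0.1829]
ee_rot: [2.122, 2.314, 0.001]
ft_force: [0.1, 0.1, -0.1]
grip_width: 0.0851
grasp_force: 0.0
[ 0.58720378 -0.32967703  0.18289152] [[-0.086  0.996  0.002]
 [ 0.996  0.086 -0.001]
 [-0.001  0.002 -1.   ]]
ltin 2721 mean [ 0.5891 -0.3313  0.0291] rect [ 589.2 -332.6] [55.  55.3] 2.7 zmed 0.0292
cap 602 mean [ 0.4592 -0.2018  0.0982] rect [ 457.  -201.8] [27.6  8.6] 8.3 zmed 0.0997
```

```bash
python3 -m crank '{"offset":[[-0.3,0.2,3],[0,0,4.5],[0,0,4.5],[0,0,3.5],[0,0,1.8],[0,0,0.5],[0,0,0],[0,0,0],[0,0,0],[0,0,0]],"turn":[[0,0,0],[0,0,0],[0,0,0],[0,0,0],[0,0,0],[0,0,0],[0,0,0],[0,0,0],[0,0,0],[0,0,0]],"jaw":[1,1,1,1,1,1,1,0,0,0]}'
python3 -m crank '{"offset":[[0,0,0],[0,0,0],[0,0,0],[0,0,0]],"turn":[[0,0,0],[0,0,0],[0,0,0],[0,0,0]],"jaw":[0,0,0,0]}'
```

```text
time_s: 26.05
position: [0.5898, -0.3338, 0.006]
ee_rot: [2.123, 2.311, 0.002]
ft_force: [-0.2, 1.1, 5.2]
grip_width: 0.0536
grasp_force: 62.2
time_s: 26.45
position: [0.5898, -0.3338, 0.006]
ee_rot: [2.123, 2.311, 0.002]
ft_force: [0.1, 0.3, 5.3]
grip_width: 0.0539
grasp_force: 62.2
```

```bash
python3 -m crank '{"offset":[[0,0,-1],[0,0,-3],[0,0,-4],[2,0,-4],[4,0.7,-4],[4.7,0.7,-2],[4.7,0.7,0],[4.7,0.7,0],[4.7,0.7,0],[4.7,0.7,0]],"turn":[[0,0,0],[0,0,0],[0,0,0],[0,0,0],[0,0,0],[0,0,0],[0,0,0],[0,0,0],[0,0,0],[0,0,0]],"jaw":[0,0,0,0,0,0,0,0,0,0]}'
python3 -m crank '{"offset":[[4.7,0.7,0],[4.7,0.7,0],[4.7,0.4,0],[4.7,0.3,0],[3,0.2,0],[0,0,1],[0,0,0],[0,0,0],[0,0,0],[0,0,0]],"turn":[[0,0,0],[0,0,0],[0,0,0],[0,0,0],[0,0,0],[0,0,0],[0,0,0],[0,0,0],[0,0,0],[0,0,0]],"jaw":[0,0,0,0,0,0,0,0,0,0]}'
python3 - <<'E'
from h import *
p,M=tool();c=env.read_camera("wrist"); P=cloud(c);print(p,M.round(3)); cv2.imwrite("pics/w11.png",c["color"])
Q=(P-p)@M
blob(Q,"tin(tool)",0,0,-.032,-.015,.034)
E
```

```text
time_s: 27.45
position: [0.6044, -0.0402, 0.1793]
ee_rot: [2.124, 2.312, 0.001]
ft_force: [0.6, 0.4, -0.6]
grip_width: 0.054
grasp_force: 63.1
time_s: 28.45
position: [0.6093, 0.1754, 0.1682]
ee_rot: [2.128, 2.31, -0.0]
ft_force: [-0.2, 0.2, -0.1]
grip_width: 0.0538
grasp_force: 63.1
[0.60932471 0.17536846 0.16824363] [[-0.082  0.997  0.   ]
 [ 0.997  0.082 -0.001]
 [-0.001  0.    -1.   ]]
tin(tool) 13293 mean [ 0.0046 -0.     -0.0231] rect [2.5 0.1] [58.5 57.3] 46.9 zmed -0.0232
```

```bash
python3 -m crank '{"offset":[[0.7,0.1,2],[0,0,3],[0,0,2],[0,0,1],[0,0,0],[0,0,0],[0,0,0]],"turn":[[0,0,0],[0,0,0],[0,0,0],[0,0,0],[0,0,0],[0,0,0],[0,0,0]],"jaw":[0,0,0,0,0,0,0]}'
```

```text
time_s: 29.2
position: [0.6103, 0.1846, 0.0892]
ee_rot: [2.125, 2.313, 0.003]
ft_force: [0.3, 0.3, 0.0]
grip_width: 0.0541
grasp_force: 63.1
```

```bash
python3 -m crank '{"offset":[[-0.2,0,0.5],[0,0,0.4],[0,0,0.1],[0,0,0],[0,0,0],[0,0,0],[0,0,0],[0,0,0],[0,0,-1],[0,0,-3]],"turn":[[0,0,0],[0,0,0],[0,0,0],[0,0,0],[0,0,0],[0,0,0],[0,0,0],[0,0,0],[0,0,0],[0,0,0]],"jaw":[0,0,0,0,0.7,1,1,1,1,1]}'
python3 -m crank '{"offset":[[0,0,-4],[0,0,-4],[0,0,-3],[0,0,0],[0,0,0],[0,0,0]],"turn":[[0,0,0],[0,0,0],[0,0,0],[0,0,0],[0,0,0],[0,0,0]],"jaw":[1,1,1,1,1,1]}'
python3 - <<'E'
from h import *
p,M=tool();c=env.read_camera("wrist"); P=cloud(c);print(p,M.round(3)); cv2.imwrite("pics/w12.png",c["color"])
blob(P,"upper",.61,.1845,.066,.079);blob(P,"ltin",.61,.1845,.094,.108,.04);blob(P,"coaster",.458,.182,.0035,.008,.06)
E
```

```text
time_s: 30.2
position: [0.6072, 0.1815, 0.1162]
ee_rot: [-2.123, -2.312, 0.009]
ft_force: [0.1, 0.1, -0.0]
grip_width: 0.0856
grasp_force: 0.0
time_s: 30.8
position: [0.6085, 0.1818, 0.227]
ee_rot: [-2.124, -2.313, 0.003]
ft_force: [-0.5, -0.4, 0.2]
grip_width: 0.0852
grasp_force: 0.0
[0.60846159 0.18177736 0.22695869] [[-0.085  0.996 -0.002]
 [ 0.996  0.085 -0.001]
 [-0.001 -0.002 -1.   ]]
upper 2841 mean [0.6072 0.2217 0.073 ] rect [607.4 212.7] [60.1 62.5] 5.2 zmed 0.0731
ltin 3259 mean [0.6089 0.1843 0.1011] rect [609.1 183.3] [55.  55.2] 4.3 zmed 0.1012
coaster 4192 mean [0.4602 0.1831 0.005 ] rect [459.9 182.3] [83.8 82.9] 9.6 zmed 0.005
```

View pics/w12.png

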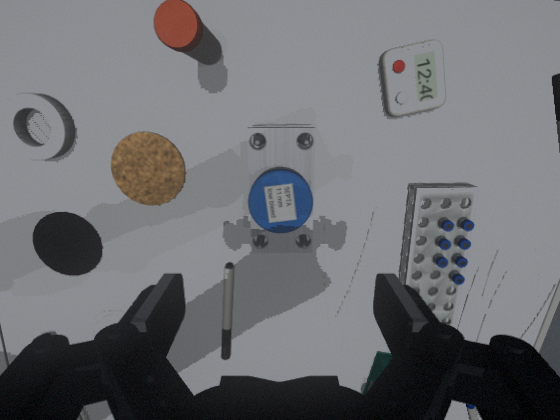

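Large tin sits centred on the upper deck at (281,200), with all four post tips visible. The left coaster is at (148,168), i.e. (0.460, 0.182). Next is the bottle.

```bash
python3 -m crank '{"offset":[[-2,-1.2,0],[-3.8,-1.9,0],[-4.2,-2.2,0],[-4.2,-2.2,0],[-4.2,-2.2,0],[-4.2,-2.2,0],[-4.2,-2.2,0],[-4.2,-2.2,0],[-3.2,-1.6,0],[-1.5,-0.5,0]],"turn":[[0,0,0],[0,0,0],[0,0,0],[0,0,0],[0,0,0],[0,0,0],[0,0,0],[0,0,0],[0,0,0],[0,0,0]],"jaw":[1,1,1,1,1,1,1,1,1,1]}'
python3 -m crank '{"offset":[[0,0,0],[0,0,0],[0,0,0],[0,0,0]],"turn":[[0,0,0],[0,0,0],[0,0,0],[0,0,0]],"jaw":[1,1,1,1]}'
python3 - <<'E'
from h import *
p,M=tool();c=env.read_camera("wrist"); P=cloud(c);print(p,M.round(3)); cv2.imwrite("pics/w13.png",c["color"])
blob(P,"cap",.4555,-.189,.093,.11,.04)
Q=P-np.array([.4555,-.1895,0]); r=np.hypot(Q[...,0],Q[...,1]); 
for z in range(5,90,8):
    m=(r<.045)&(abs(P[...,2]-z/1e3)<.004)
    if m.sum()>5: q=P[m];print(z,m.sum(),"r95",np.percentile(r[m],95).round(4),"x",q[:,0].min().round(4),q[:,0].max().round(4),"ymax",q[:,1].max().round(4))
E
```

```text
time_s: 31.85
position: [0.4529, -0.1928, 0.2264]
ee_rot: [-2.13, -2.305, 0.005]
ft_force: [0.6, 0.1, -0.3]
grip_width: 0.0856
grasp_force: 0.0
time_s: 32.25
position: [0.457, -0.1873, 0.2277]
ee_rot: [-2.121, -2.317, -0.001]
ft_force: [-0.0, 0.4, -1.1]
grip_width: 0.0856
grasp_force: 0.0
[ 0.456987   -0.18731028  0.22773549] [[-0.088  0.996 -0.   ]
 [ 0.996  0.088  0.001]
 [ 0.001 -0.    -1.   ]]
cap 1040 mean [ 0.4547 -0.1886  0.1007] rect [ 454.7 -189.6] [31.  31.6] 83.1 zmed 0.101
5 870 r95 0.0444 x 0.4113 0.5 ymax -0.1446
13 34 r95 0.0274 x 0.4329 0.4762 ymax -0.1627
21 43 r95 0.0277 x 0.4294 0.4778 ymax -0.1625
29 49 r95 0.0277 x 0.4309 0.4759 ymax -0.1625
37 92 r95 0.0278 x 0.4297 0.4779 ymax -0.1625
45 1080 r95 0.0263 x 0.4297 0.4796 ymax -0.1626
53 31 r95 0.0278 x 0.4307 0.4784 ymax -0.1625
69 102 r95 0.0266 x 0.4304 0.4786 ymax -0.1981
77 48 r95 0.0233 x 0.4335 0.4762 ymax -0.1962
85 8 r95 0.0155 x 0.4416 0.4685 ymax -0.1747
```

View pics/w13.png

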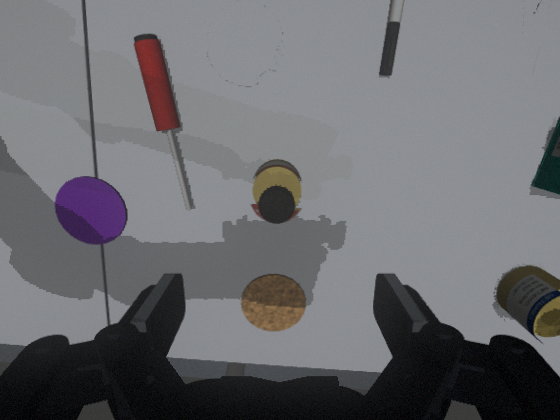

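The small bottle is at (277,190) with its black cap at (277,203). Fingers have room, since the screwdriver tip at (190,208) is about 90 mm away.

```bash
python3 -m crank '{"offset":[[-0.2,-0.25,3],[0,0,3.5],[0,0,4],[0,0,4],[0,0,3],[0,0,1.5],[0,0,0.2],[0,0,0],[0,0,0],[0,0,0]],"turn":[[0,0,0],[0,0,0],[0,0,0],[0,0,0],[0,0,0],[0,0,0],[0,0,0],[0,0,0],[0,0,0],[0,0,0]],"jaw":[1,1,1,1,1,1,1,1,0,0]}'
python3 -m crank '{"offset":[[0,0,0],[0,0,0],[0,0,0],[0,0,0]],"turn":[[0,0,0],[0,0,0],[0,0,0],[0,0,0]],"jaw":[0,0,0,0]}'
```

```text
time_s: 33.3
position: [0.455, -0.1915, 0.037]
ee_rot: [2.124, 2.312, 0.002]
ft_force: [0.1, 0.3, -0.8]
grip_width: 0.059
grasp_force: 0.0
time_s: 33.7
position: [0.4549, -0.1915, 0.0375]
ee_rot: [2.124, 2.312, 0.001]
ft_force: [-0.2, 0.7, 7.7]
grip_width: 0.0517
grasp_force: 62.0
```

```bash
python3 -m crank '{"offset":[[0,0,-0.5],[0,0,-1.5],[0,0,-2.5],[1.5,0.1,-2.5],[3,0.3,0],[4,0.4,0],[4.2,0.4,0],[4.2,0.4,0],[4.2,0.4,0],[4.2,0.4,0]],"turn":[[0,0,0],[0,0,0],[0,0,0],[0,0,0],[0,0,0],[0,0,0],[0,0,0],[0,0,0],[0,0,0],[0,0,0]],"jaw":[0,0,0,0,0,0,0,0,0,0]}'
python3 -m crank '{"offset":[[4,0.4,0],[3.5,0.4,0],[2.7,0.4,0],[1.5,0.3,0],[0,0,0],[0,0,0],[0,0,0],[0,0,0],[0,0,0]],"turn":[[0,0,0],[0,0,0],[0,0,0],[0,0,0],[0,0,0],[0,0,0],[0,0,0],[0,0,0],[0,0,0]],"jaw":[0,0,0,0,0,0,0,0,0]}'
```

```text
time_s: 34.7
position: [0.4562, 0.0643, 0.1064]
ee_rot: [2.125, 2.313, 0.0]
ft_force: [1.2, -0.1, -2.3]
grip_width: 0.0517
grasp_force: 63.2
time_s: 35.6
position: [0.4615, 0.1793, 0.1059]
ee_rot: [2.127, 2.311, -0.001]
ft_force: [0.4, 0.3, -2.0]
grip_width: 0.0513
grasp_force: 63.2
```

```bash
python3 -m crank '{"offset":[[0.1,-0.15,1.5],[0,0,2],[0,0,1.5],[0,0,0.8],[0,0,0.3],[0,0,0],[0,0,0],[0,0,0]],"turn":[[0,0,0],[0,0,0],[0,0,0],[0,0,0],[0,0,0],[0,0,0],[0,0,0],[0,0,0]],"jaw":[0,0,0,0,0,0,0,0]}'
```

```text
time_s: 36.4
position: [0.4604, 0.1818, 0.0455]
ee_rot: [2.125, 2.313, 0.002]
ft_force: [-0.1, -0.4, -1.9]
grip_width: 0.0519
grasp_force: 63.2
```

```bash
python3 -m crank '{"offset":[[0,0,0.2],[0,0,0.15],[0,0,0],[0,0,0],[0,0,0]],"turn":[[0,0,0],[0,0,0],[0,0,0],[0,0,0],[0,0,0]],"jaw":[0,0,0,0,0]}'
```

```text
time_s: 36.9
position: [0.4602, 0.1818, 0.0415]
ee_rot: [2.125, 2.314, 0.001]
ft_force: [0.1, 0.3, 0.4]
grip_width: 0.0512
grasp_force: 63.3
```

Just in contact. Release, lift straight up, back off and check everything.

```bash
python3 -m crank '{"offset":[[0,0,0],[0,0,0],[0,0,0],[0,0,0],[0,0,-1],[0,0,-3],[0,0,-4],[0,0,-4.5],[0,0,-4.5],[0,0,-2]],"turn":[[0,0,0],[0,0,0],[0,0,0],[0,0,0],[0,0,0],[0,0,0],[0,0,0],[0,0,0],[0,0,0],[0,0,0]],"jaw":[0.8,1,1,1,1,1,1,1,1,1]}'
python3 -m crank '{"offset":[[0,0,0],[0,0,0],[0,0,0],[0,0,0]],"turn":[[0,0,0],[0,0,0],[0,0,0],[0,0,0]],"jaw":[1,1,1,1]}'
python3 - <<'E'
from h import *
p,M=tool();c=env.read_camera("wrist"); P=cloud(c);print(p); cv2.imwrite("pics/w14.png",c["color"])
blob(P,"cap",.46,.183,.093,.112,.04);blob(P,"coaster",.46,.182,.0035,.008,.06);blob(P,"ltin",.61,.1845,.094,.108,.04);blob(P,"upper",.61,.1845,.066,.079)
m=(abs(P[...,2]-.04)<.03)&(np.hypot(P[...,0]-.46,P[...,1]-.183)<.05); q=P[m]; print("body",q.min(0).round(4),q.max(0).round(4))
E
```

```text
time_s: 37.9
position: [0.4615, 0.1824, 0.2361]
ee_rot: [2.123, 2.312, 0.01]
ft_force: [1.2, -0.5, 0.6]
grip_width: 0.0852
grasp_force: 0.0
time_s: 38.3
position: [0.4589, 0.1811, 0.23]
ee_rot: [-2.124, -2.313, 0.005]
ft_force: [0.3, 0.3, 0.2]
grip_width: 0.0856
grasp_force: 0.0
[0.45891519 0.18110388 0.2299967 ]
cap 1093 mean [0.4595 0.1848 0.1044] rect [459.4 183.4] [31.9 31. ] 80.4 zmed 0.1049
coaster 1652 mean [0.4577 0.1946 0.0051] rect [458.5 187.8] [83.3 71.3] 7.3 zmed 0.0051
ltin 3155 mean [0.6073 0.1843 0.1011] rect [609.  182.9] [55.3 56.1] 61.5 zmed 0.1013
upper 4577 mean [0.6039 0.1933 0.0729] rect [610.3 183.7] [ 61.6 121.4] 5.0 zmed 0.0731
body [0.4346 0.1662 0.01  ] [0.4852 0.2107 0.0573]
```

View pics/w14.png

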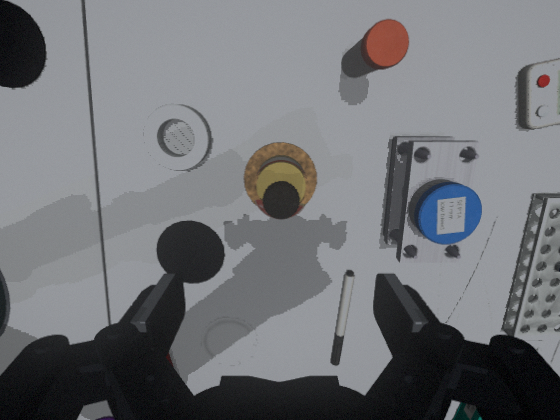

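The bottle stands upright in the middle of the left cork coaster at (280,180), and the stand is complete with the large tin on top at (448,212). The small tin was verified earlier, 3 mm off centre. Handing in.

```bash
python3 -c "
from station import env
print(env.close_job())"
```

```text
the job is handed in; nothing more can be done
None
```

The job is handed in, and the hand-in returned no verdict: by my camera checks both decks are seated on the posts, both tins sit within about 3 mm of centre, and the small bottle stands upright within about 2 mm of the left coaster's middle, at about 38 s of the 106 s allowed.

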